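# Check a tile frame for squareness

### The job

Check the wooden tile frame for squareness with the aluminium slide rule: lay the rule flat on top of the frame, corner to corner, along each of its two diagonals in turn, resting there a moment each time. Leave the rule lying along the longer diagonal, grip side up, and do not shift the frame.

Things in the scene. Friction and masses are not known exactly. Their poses are not given: they have to be found in the camera images.
- rule: The slide rule: a straight flat aluminium beam 320 long, 24 wide, 10 mm thick, with a black grip block at its middle (80 long, 24 wide, top 34 mm above the underside) for picking it up from above, pinched across its width. A low clear cursor is locked 105 mm from the middle. About 180 g, starts flat on the table. Origin: middle of the underside; x along the beam, y across it, z up. A plain wooden batten without a grip nearby is not the rule.
- frame: The frame: four light wooden slats, each 20 wide and 22 mm high, joined into a flat four-sided frame, sides 180 mm between slat centre lines, open in the middle; loose on the table, about 600 g. It has been knocked out of square, so one diagonal is a few centimetres longer than the other. A small terracotta tile 9 mm thick lies inside it. Origin: centre of the frame on its underside; z up.
- corner_1 (a point): Centre of one corner of the wooden frame (small dark dowel end), on its top face 22 mm above the table. Corners 1 to 4 go round the frame in order: one diagonal runs from corner 1 to corner 3.
- corner_2 (a point): Centre of one corner of the wooden frame (small dark dowel end), on its top face 22 mm above the table. The other diagonal runs from corner 2 to corner 4.
- corner_3 (a point): Centre of one corner of the wooden frame (small dark dowel end), on its top face 22 mm above the table. Opposite corner 1.
- corner_4 (a point): Centre of one corner of the wooden frame (small dark dowel end), on its top face 22 mm above the table. Opposite corner 2.

How it is judged:
On the way:
1. the rule rests flat on the frame along the shorter diagonal (y of corner_2 in the frame of rule between -0.015 and 0.015 m and x of corner_2 in the frame of rule between -0.165 and 0.165 m and y of corner_4 in the frame of rule between -0.015 and 0.015 m and x of corner_4 in the frame of rule between -0.165 and 0.165 m and height (world z) of rule between 0.015 and 0.03 m and angle between rule's own z axis and vertical below 0.1 rad and linear speed of rule below 0.03 m/s), for 0.3 s.
At the end, for the whole second after the job is handed in: The rule rests flat on the frame, grip up (underside 15 to 30 mm above the table, within 0.1 rad), its centre line within 15 mm of both corners of the longer diagonal and spanning both, after lying so on the shorter one for 0.3 s. No frame corner ever moved over 25 mm (y of corner_1 in the frame of rule between -0.015 and 0.015 m and x of corner_1 in the frame of rule between -0.165 and 0.165 m and y of corner_3 in the frame of rule between -0.015 and 0.015 m and x of corner_3 in the frame of rule between -0.165 and 0.165 m and height (world z) of rule between 0.015 and 0.03 m and angle between rule's own z axis and vertical below 0.1 rad and linear speed of rule below 0.03 m/s); the robot touches nothing.
It fails at once if the frame is shifted or turned by more than 25 mm (distance of any of corner_1, corner_2, corner_3, corner_4 from where it was at the start of the episode above 0.025 m).
It also fails if it takes over 51 s, if anything falls off the work surface, if the arm or the gripper's body presses on something with over 40 N, if the wrist force passes 120 N, or if a joint passes its speed limit or range.

### The arm

A 7-joint arm with a two-finger parallel gripper is mounted at the origin on the work surface. World frame = base frame: x ahead of the robot, y to its left, z up, the work surface at z = 0. Lengths are in m, angles in rad, forces in N, time in s.
With the tool pointing down it reaches from about 0.425 to 0.925 m from the base axis. Payload 6.8 kg.
Tool frame: the origin (TCP) lies at the very end of the fingers, on their centre line; the grasp point (between the pads) lies 19 mm behind it (r.grip_point_offset is the distance from the TCP to the grasp point, in m); z points along the fingers, y is the line along which they close (so a half turn about z gives the same grasp; the last joint's range is limited). The gripper opens to 85 mm and grips with 20 to 120 N. Pads are 22 mm wide; open, the fingers measure 114 mm over their backs; the gripper's body (76 mm by 85 mm) begins 54 mm behind the grasp point. The pads swing forward as they close: fully open they stand 13 mm farther back than shut.
Start: joints at [-1.309, 0.477, 0.022, 1.555, -0.011, 1.109, -0.083], TCP at [0.244, 0.629, 0.231] pointing down, gripper open.
Joint ranges: [-2.96, 2.96], [-0.34, 2.1], [-1.41, 1.46], [0.24, 2.44], [-1.37, 4.51], [0.17, 1.92], [-2.96, 2.96]. Speed limits (rad/s): [2.39, 2.39, 3.14, 3.14, 3.14, 3.14, 3.14].

### API

Orientations are given as a rotation vector (axis times angle).
In Python, from bench import status, eyes, r gives the robot as it stands.
- The arm moves only by the shell command python3 -m crank 'ROWS' [OPENING] [FORCE]. ROWS is JSON, a list of rows, each a list of 6 numbers: the shift along the tool's x, y, z normalised to -1 to 1, where 1 is 0.02 m, then the turn, a rotation vector about the tool's x, y, z normalised to -1 to 1, where 1 is 45 degrees. A call has 1 to 12 rows; each row shifts and turns the commanded pose from where the row before left it, along the tool's axes as they then stand; what a row does not reach is not made up. A row lasts 1/10 s, in which the tool goes at most 50 mm and 8.59 degrees, less where a joint would pass 70% of its speed; a pose out of reach is approached as far as the arm can. A call with a number of a shift or a turn outside -1 to 1 is refused whole. A call with a gripper value outside its range is refused whole. OPENING is the opening, from 0 (shut) to 1 (fully open), set as the call begins (- or left out, the last holds). The fingers move at their own pace and stop on an object; FORCE is the grip in N (left out, the last holds). Time passes only in rows, so rows that do not move let the fingers close. It gives the time, the measured TCP pose, the force, the opening and the grip force at its end, in the units of the state.
- status.get_obs(): the state, without advancing time (a new reading comes with each control period).
- eyes.grab_frame(name): name is "scene" or "top" or "wrist"; returns a dict with "image" (420x560x3 uint8, red, green, blue), "depth" (420x560 float32, m along the optical axis (not along the pixel's ray), 0 where there is no reading), "fovy" (degrees; the focal length in pixels is half the picture's height over the tangent of half this angle, whatever the lens; pixels are square), "cx", "cy" (the principal point, pixels), "world_to_cam" (4x4, takes a point from world to camera coordinates). Camera axes: x right, y up, looking along -z (the intrinsics and any distortion apply to the point x, -y, -z); pixel columns grow to the right and rows downward; lengths in m; the calibration is good to about 2 mm. A picture is of the moment at which its call begins.
- r.hand_in(): hands the job in; it is judged then, once.
The state is a dict: "clock": time; "joints": joint angles; "qvel": joint speeds; "tau": joint torques, N m; "tcp_pos": TCP position; "orientation": TCP orientation; "contact_force": force on the tool from outside, world axes, zero at the start; "moment": the same for the moment, N m; "grip_width": finger opening in m; "gripper_force": force on a finger pad.
Only numpy, scipy, OpenCV 4.12 (cv2) and the standard library are available. Lean on these libraries where they do the work, as an engineer would, in place of code of your own. Each camera call takes 0.05 s, during which the arm holds its last target. There are 200 camera calls.

## Working session

There is one attempt and no reset: what is moved stays moved. The work goes in short steps, Python scripts to look and compute and a shell command to move; the robot and the scene stay as the last step left them, time stands still between calls to the robot, and variables do not carry over. Pictures are saved under pics/ and viewed, at most 10 in all, crops included, and the job is handed in when it is done.

```bash
ls; mkdir -p pics
cat > h.py <<'E'
import numpy as np, cv2
from bench import status, eyes, r
def grab(n,save=None):
    f=eyes.grab_frame(n)
    if save: cv2.imwrite('pics/'+save,f['image'][:,:,::-1])
    return f
def ray(f,u,v):
    F=210/np.tan(np.radians(f['fovy'])/2)
    d=np.array([(u-f['cx'])/F,-(v-f['cy'])/F,-1])
    M=np.array(f['world_to_cam']); R=M[:3,:3]; t=M[:3,3]
    return -R.T@t, R.T@d
def onplane(f,u,v,z):
    c,d=ray(f,u,v); return c+d*(z-c[2])/d[2]
E
python3 - <<'E'
from h import *
s=status.get_obs(); print(s)
a=grab('top','top0.png'); b=grab('scene','scene0.png')
print({k:v for k,v in a.items() if k not in('image','depth')})
E
```

```text
pics
{'clock': 0.0, 'joints': array([-1.30907679,  0.47779203,  0.02231117,  1.55643836, -0.01147889,
        1.10930733, -0.08312628]), 'qvel': array([-0.00107977,  0.00053484, -0.00051521,  0.00035393,  0.0012983 ,
       -0.00013915,  0.00037088]), 'tau': array([ 6.30623617e-05, -5.96450043e+01,  1.60799470e+00, -2.81205654e+01,
        1.23850303e-02,  9.54504241e-03,  9.36884021e-06]), 'tcp_pos': array([0.24376693, 0.62881552, 0.23033611]), 'orientation': array([-5.77523675e-01, -3.08785338e+00,  2.83778073e-03]), 'contact_force': array([-0.19168779,  0.18042946,  0.76997313]), 'moment': array([ 0.03548266, -0.00421615, -0.01661152]), 'gripper_force': 0.0, 'grip_width': 0.08520487856859914}
{'fovy': 57.4538482926585, 'cx': 275.49789208447214, 'cy': 208.26313342683943, 'world_to_cam': array([[-0.00929262, -0.99995227,  0.00301608, -0.00719546],
       [ 0.99916397, -0.00916513,  0.03984174, -0.534846  ],
       [-0.03981219,  0.00338379,  0.99920145, -0.91946291],
       [ 0.        ,  0.        ,  0.        ,  1.        ]])}
```

View pics/top0.png

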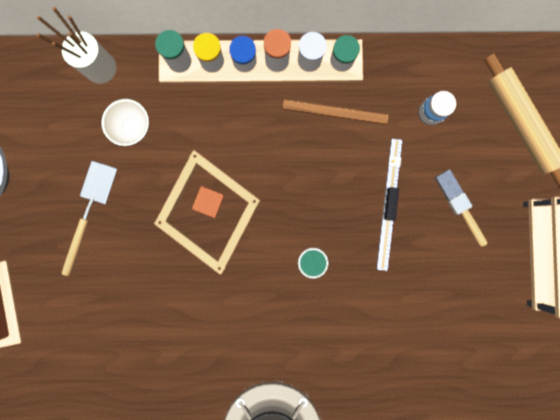

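View pics/scene0.png

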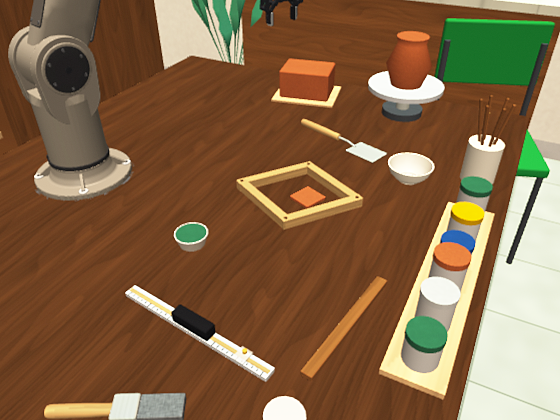

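The top view shows the rule at about (391,204), ends (396,140) and (383,268), with the cursor near its upper end. The frame's dowels are at about (195,156), (254,201), (220,268) and (160,222). The scene view confirms the grip is up and the brown batten is a decoy.

Run:
```python
from h import *
f=grab('top'); im=f['image']; g=cv2.cvtColor(im,cv2.COLOR_RGB2GRAY)
hsv=cv2.cvtColor(im,cv2.COLOR_RGB2HSV)
# frame: light wood contour
m=((im[:,:,0]>150)&(hsv[:,:,1]>60)&(hsv[:,:,0]>12)&(hsv[:,:,0]<32)).astype(np.uint8)
m[:130]=0;m[290:]=0;m[:,:145]=0;m[:,270:]=0
cs,_=cv2.findContours(m,cv2.RETR_EXTERNAL,cv2.CHAIN_APPROX_NONE); c=max(cs,key=cv2.contourArea)
M=cv2.approxPolyDP(c,8,True)[:,0]; print('outer',M.tolist())
C=[]
for u0,v0 in[(195,156),(254,201),(220,268),(160,222)]:
    p=g[v0-7:v0+8,u0-7:u0+8].astype(float); inside=np.array([[cv2.pointPolygonTest(cv2.convexHull(c),(float(u),float(v)),True)>2 for u in range(u0-7,u0+8)] for v in range(v0-7,v0+8)])
    w=np.where(inside,np.clip(135-p,0,None),0); yy,xx=np.mgrid[v0-7:v0+8,u0-7:u0+8]
    u,v=(w*xx).sum()/w.sum(),(w*yy).sum()/w.sum(); P=onplane(f,u,v,.022); C.append(P); print(u,v,P.round(4), f['depth'][int(v)+0,int(u)])
C=np.array(C)
print('sides',[np.linalg.norm(C[i]-C[(i+1)%4]).round(4) for i in range(4)],'diag',np.linalg.norm(C[0]-C[2]),np.linalg.norm(C[1]-C[3]))
for i in(0,1):
    d=C[i]-C[i+2]; print('mid',(C[i]+C[i+2])/2,'ang',np.degrees(np.arctan2(d[1],d[0])))
# rule grip
k=((im.max(2)<60)).astype(np.uint8);k[:,:370]=0;k[:,410:]=0;k[:150]=0;k[260:]=0
n,l,st,ce=cv2.connectedComponentsWithStats(k);i=1+np.argmax(st[1:,4]);ys,xs=np.where(l==i)
rr=cv2.minAreaRect(np.c_[xs,ys].astype(np.float32));print(rr,st[i])
print('grip',onplane(f,*rr[0],.034).round(4))
w=((im.min(2)>140)).astype(np.uint8);w[:,:370]=0;w[:,410:]=0;w[:130]=0;w[280:]=0
ys,xs=np.where(w); rr=cv2.minAreaRect(np.c_[xs,ys].astype(np.float32));print(rr)
b=cv2.boxPoints(rr);b=np.array([onplane(f,*q,.010) for q in b]);print(b.round(4));print('rule centre',b.mean(0))
e=[b[1]-b[0],b[2]-b[1]];e=max(e,key=np.linalg.norm);print(np.linalg.norm(e),np.degrees(np.arctan2(e[1],e[0])))
from scipy.spatial.transform import Rotation as R
print(R.from_rotvec(status.get_obs()['orientation']).as_matrix().round(3))
```

```text
outer [[193, 150], [154, 224], [220, 274], [259, 200]]
194.4 156.0 [0.6621 0.1821 0.022 ] 0.9225622
250.1014492753623 201.94202898550725 [0.55   0.0487 0.022 ] 0.91840225
219.0 268.0 [0.3931 0.1238 0.022 ] 0.9116859
165.50510204081633 220.3112244897959 [0.5079 0.2514 0.022 ] 0.91733485
sides [np.float64(0.1743), np.float64(0.174), np.float64(0.1716), np.float64(0.1691)] diag 0.27524657727212437 0.20702120235032903
mid [0.52762776 0.15297513 0.022     ] ang 12.234669284179835
mid [0.52895405 0.15003118 0.022     ] ang -78.24571150055435
((394.0182800292969, 203.83535766601562), (3.9755353927612305, 30.147809982299805), 6.34019136428833) [392 189   6  31  78]
grip [ 0.5418 -0.293   0.034 ]
((389.4903869628906, 204.4424591064453), (12.036430358886719, 132.41676330566406), 6.4415998458862305)
[[ 0.3844 -0.2537  0.01  ]
 [ 0.7045 -0.2965  0.01  ]
 [ 0.7009 -0.3257  0.01  ]
 [ 0.3808 -0.2826  0.01  ]]
rule centre [ 0.54264755 -0.28964916  0.01      ]
0.32296523411149053 -7.606474192757553
[[-0.932  0.361 -0.   ]
 [ 0.361  0.932 -0.001]
 [-0.    -0.001 -1.   ]]
```

```bash
python3 -m crank '[[0,0,0,0,0,-0.15],[0,0,0,0,0,-0.15],[-0.7,-0.9,0,0,0,0],[-0.7,-0.9,0,0,0,0],[-0.7,-0.9,0,0,0,0],[-0.7,-0.9,0,0,0,0],[-0.7,-0.9,0,0,0,0],[-0.7,-0.9,0,0,0,0],[-0.7,-0.9,0,0,0,0],[-0.7,-0.9,0,0,0,0],[-0.7,-0.9,0,0,0,0],[-0.7,-0.9,0,0,0,0]]' 1
cat > tgt.py <<'E'
import sys
from h import *
from scipy.spatial.transform import Rotation as R
def go(t,ang=None):
    s=status.get_obs(); A=R.from_rotvec(s['orientation']).as_matrix()
    print('t',s['clock'],'tcp',s['tcp_pos'].round(4),'yaw_y',np.degrees(np.arctan2(A[1,1],A[0,1])).round(2),'tilt',A[:,2].round(4),'w',s['grip_width'],s['gripper_force'],'j',s['joints'].round(2))
    if ang is not None: # desired tool y angle
        cur=np.degrees(np.arctan2(A[1,1],A[0,1])); d=(ang-cur+180)%360-180
        print('turn units tool z',round(-d/45,3))
    if t: print('tool shift units',(A.T@(np.array(t)-s['tcp_pos'])/.02).round(2))
if __name__=='__main__':
    a=[float(x) for x in sys.argv[1:]]; go(a[:3],a[3] if len(a)>3 else None)
E
python3 tgt.py 0.542 -0.291 0.15 82.4
```

```text
clock: 1.35
tcp_pos: [0.3589, 0.4312, 0.2311]
orientation: [-0.211, -3.134, 0.001]
contact_force: [0.3, 0.6, -0.3]
grip_width: 0.0851
gripper_force: 0.0
t 1.35 tcp [0.3589 0.4312 0.2311] yaw_y 82.31 tilt [-3.e-04 -4.e-04 -1.e+00] w 0.08506373419402696 0.0 j [-1.01  0.29  0.02  1.83 -0.01  1.02  0.46]
turn units tool z -0.002
tool shift units [-13.91 -34.56   4.07]
```

```bash
python3 -m crank '[[-0.7,-1,0,0,0,0],[-0.7,-1,0,0,0,0],[-0.7,-1,0,0,0,0],[-0.7,-1,0,0,0,0],[-0.7,-1,0,0,0,0],[-0.7,-1,0,0,0,0],[-0.7,-1,0,0,0,0],[-0.7,-1,0,0,0,0],[-0.7,-1,0,0,0,0],[-0.7,-1,0,0,0,0],[-0.7,-1,0,0,0,0],[-0.7,-1,0,0,0,0]]' >/dev/null
python3 -m crank '[[-0.3,-1,0,0,0,0],[-0.3,-1,0,0,0,0],[-0.3,-1,0,0,0,0],[-0.3,-1,0,0,0,0],[-0.3,-1,0,0,0,0],[-0.3,-1,0,0,0,0],[-0.3,-1,0,0,0,0],[-0.3,-1,0,0,0,0],[-0.3,-1,0,0,0,0],[-0.3,-1,0,0,0,0],[-0.3,-1,0,0,0,0],[-0.3,-1,0,0,0,0]]' >/dev/null
python3 -m crank '[[-0.2,-1,0.4,0,0,0],[-0.2,-1,0.4,0,0,0],[-0.2,-1,0.4,0,0,0],[-0.2,-1,0.4,0,0,0],[-0.2,-1,0.4,0,0,0],[-0.2,-1,0.4,0,0,0],[-0.2,-1,0.4,0,0,0],[-0.2,-1,0.4,0,0,0],[-0.2,-1,0.4,0,0,0],[-0.2,-1,0.4,0,0,0],[0,0,0,0,0,0]]' >/dev/null
python3 tgt.py 0.542 -0.291 0.15 82.4
python3 - <<'E'
from h import *
f=grab('wrist','w1.png'); print(f['fovy'],np.array(f['world_to_cam']).round(3))
E
```

```text
t 4.85 tcp [ 0.5436 -0.2821  0.1501] yaw_y 82.08 tilt [-0.0023 -0.0013 -1.    ] w 0.08530174226121716 0.0 j [ 0.1   0.48  0.37  1.8  -0.21  0.9   2.  ]
turn units tool z -0.007
tool shift units [ 0.02 -0.45  0.01]
61.71317768985233 [[ 0.138  0.99  -0.001  0.204]
 [-0.945  0.131 -0.3    0.565]
 [-0.297  0.042  0.954 -0.129]
 [ 0.     0.     0.     1.   ]]
```

View pics/w1.png

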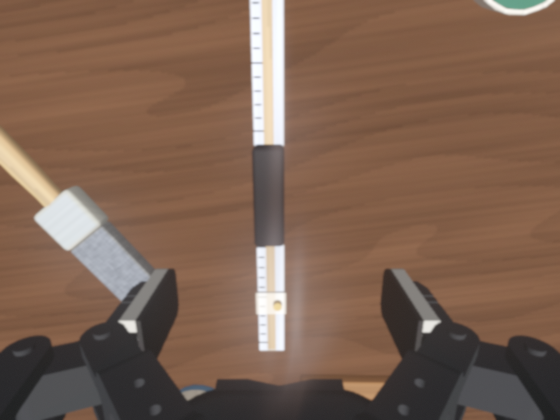

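The wrist view shows the grip block from (253,146) to (284,245), the cursor at (270,303), and both fingers clear. I'll measure the block from this view.

Run:
```python
from h import *
f=grab('wrist'); im=f['image']
k=(im.max(2)<75).astype(np.uint8);k[:,:240]=0;k[:,300:]=0;k[:125]=0;k[260:]=0
n,l,st,ce=cv2.connectedComponentsWithStats(k);i=1+np.argmax(st[1:,4]);ys,xs=np.where(l==i)
rr=cv2.minAreaRect(np.c_[xs,ys].astype(np.float32));print(rr)
b=np.array([onplane(f,*q,.034) for q in cv2.boxPoints(rr)]);print(b.round(4),b.mean(0).round(4))
e=max([b[1]-b[0],b[2]-b[1]],key=np.linalg.norm);print(np.linalg.norm(e),np.linalg.norm(b[2]-b[1]),np.linalg.norm(b[1]-b[0]),np.degrees(np.arctan2(e[1],e[0])))
P=[onplane(f,u,v,.01) for u,v in[(267,2),(272,350)]];print(P)
d=P[1]-P[0];print('axis',np.degrees(np.arctan2(d[1],d[0])))
```

```text
((258.0, 147.0), (2.0, 10.0), 90.0)
[[ 0.5011 -0.2934  0.034 ]
 [ 0.5021 -0.2861  0.034 ]
 [ 0.5036 -0.2864  0.034 ]
 [ 0.5026 -0.2936  0.034 ]] [ 0.5024 -0.2899  0.034 ]
0.0073468094159939885 0.001466296791781141 0.0073468094159939885 82.14906963726148
[array([ 0.40433132, -0.26944314,  0.01      ]), array([ 0.70175599, -0.30867571,  0.01      ])]
axis -7.514364689911576
```

```bash
python3 - <<'E'
from h import *
f=grab('wrist'); im=f['image']
k=((im.max(2)<110)&(np.ptp(im.astype(int),axis=2)<25)).astype(np.uint8);k[:,:240]=0;k[:,300:]=0;k[:125]=0;k[260:]=0
n,l,st,ce=cv2.connectedComponentsWithStats(k);i=1+np.argmax(st[1:,4]);ys,xs=np.where(l==i)
rr=cv2.minAreaRect(np.c_[xs,ys].astype(np.float32));print(rr)
b=np.array([onplane(f,*q,.034) for q in cv2.boxPoints(rr)]);print(b.mean(0).round(4),np.linalg.norm(b[2]-b[1]),np.linalg.norm(b[1]-b[0]),'cam',ray(f,0,0)[0])
E
python3 tgt.py 0.542 -0.289 0.010 82.4
```

```text
((263.0, 194.0), (100.0, 30.0), 90.0)
[ 0.5409 -0.2905  0.034 ] 0.07984260906157283 0.02202990166625548 cam [ 0.46801357 -0.26838992  0.2935579 ]
t 5.0 tcp [ 0.5452 -0.2781  0.1512] yaw_y 82.34 tilt [-3.e-04  8.e-04 -1.e+00] w 0.0854118676385733 0.0 j [ 0.1   0.48  0.36  1.81 -0.21  0.9   1.99]
turn units tool z -0.001
tool shift units [ 0.08 -0.57  7.06]
```

```bash
python3 -m crank '[[0.07,-0.29,0.6,0,0,0],[0.07,-0.28,1,0,0,0],[0,0,1,0,0,0],[0,0,1,0,0,0],[0,0,1,0,0,0],[0,0,0.7,0,0,0],[0,0,0,0,0,0],[0,0,0,0,0,0]]' >/dev/null; python3 tgt.py 0.541 -0.289 0.009 82.4
python3 - <<'E'
from h import *
grab('wrist','w2.png')
E
```

```text
t 5.8 tcp [ 0.5409 -0.2899  0.0454] yaw_y 82.32 tilt [-0.  0. -1.] w 0.08497580622713582 0.0 j [ 0.16  0.62  0.31  1.86 -0.28  0.7   2.07]
turn units tool z -0.002
tool shift units [0.   0.05 1.82]
```

View pics/w2.png

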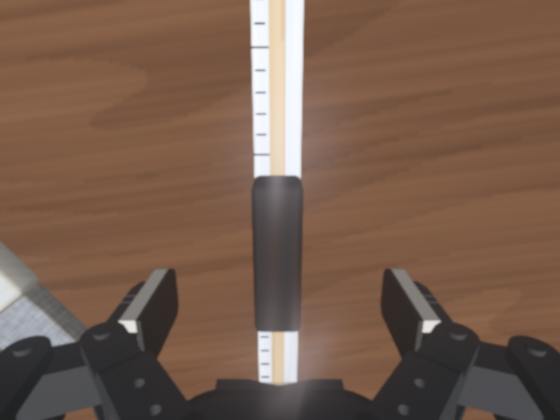

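The block at (277,253) sits midway between the fingers (177 and 381). I'll descend and grip.

```bash
python3 -m crank '[[0,0,0.9,0,0,0],[0,0,0.9,0,0,0],[0,0,0,0,0,0],[0,0,0,0,0,0]]' >/dev/null
python3 -m crank '[[0,0,0,0,0,0],[0,0,0,0,0,0],[0,0,0,0,0,0],[0,0,0,0,0,0],[0,0,0,0,0,0],[0,0,0,0,0,0],[0,0,0,0,0,0]]' 0 60; python3 tgt.py 0.528 0.1515 0.12 11.8
python3 - <<'E'
from h import *
f=grab('top')
# frame centre/diagonals from outer outline
O=np.array([onplane(f,u,v,.022) for u,v in[(193,150),(259,200),(220,274),(154,224)]])
print(O.round(4),O.mean(0).round(4),[np.linalg.norm(O[i]-O[(i+1)%4]).round(3) for i in range(4)])
for i in(0,1):
    d=O[i]-O[i+2];print(np.degrees(np.arctan2(d[1],d[0])),np.linalg.norm(d),((O[i]+O[i+2])/2).round(4))
E
```

```text
clock: 6.95
tcp_pos: [0.5412, -0.2902, 0.0098]
orientation: [0.211, 3.134, -0.0]
contact_force: [-0.8, -0.0, 6.0]
grip_width: 0.0226
gripper_force: 60.4
t 6.95 tcp [ 0.5412 -0.2902  0.0098] yaw_y 82.31 tilt [ 8.e-04 -2.e-04 -1.e+00] w 0.02255979868558173 60.42904615402222 j [ 0.18  0.68  0.28  1.87 -0.3   0.64  2.08]
turn units tool z 1.567
tool shift units [ 3.61 21.8  -5.51]
[[0.6767 0.1855 0.022 ]
 [0.5545 0.0273 0.022 ]
 [0.3789 0.1215 0.022 ]
 [0.4993 0.2788 0.022 ]] [0.5274 0.1533 0.022 ] [np.float64(0.2), np.float64(0.199), np.float64(0.198), np.float64(0.2)]
12.132239014655305 0.3046162042198467 [0.5278 0.1535 0.022 ]
-77.62026867149814 0.2575229136782406 [0.5269 0.1531 0.022 ]
```

```bash
python3 -m crank '[[0,0,-0.5,0,0,0],[0,0,-1,0,0,0],[0,0,-1,0,0,0],[0,0,-1,0,0,0],[0,0,-1,0,0,0],[0,0,-0.5,0,0,0],[0.1,0.5,0,0,0,0],[0.15,0.9,0,0,0,0],[0.15,0.9,0,0,0,0],[0.15,0.9,0,0,0,0],[0.15,0.9,0,0,0,0],[0.15,0.9,0,0,0,0]]'
python3 -m crank '[[0.15,0.9,0,0,0,0],[0.15,0.9,0,0,0,0],[0.15,0.9,0,0,0,0],[0.15,0.9,0,0,0,0],[0.15,0.9,0,0,0,0],[0.15,0.9,0,0,0,0],[0.15,0.9,0,0,0,0],[0.15,0.9,0,0,0,0],[0.15,0.9,0,0,0,0],[0.15,0.9,0,0,0,0],[0.15,0.9,0,0,0,0],[0.15,0.9,0,0,0,0]]'>/dev/null
python3 -m crank '[[0.15,0.9,0,0,0,0],[0.15,0.9,0,0,0,0],[0.15,0.9,0,0,0,0],[0.15,0.9,0,0,0,0],[0.15,0.9,0,0,0,0],[0.1,0.6,0,0,0,0],[0,0,0,0,0,0],[0,0,0,0,0.0,0.07],[0,0,0,0,0,0.15],[0,0,0,0,0,0.15],[0,0,0,0,0,0.15],[0,0,0,0,0,0.15]]'>/dev/null
python3 -m crank '[[0,0,0,0,0,0.15],[0,0,0,0,0,0.15],[0,0,0,0,0,0.15],[0,0,0,0,0,0.15],[0,0,0,0,0,0.15],[0,0,0,0,0,0.15],[0,0,0,0,0,0],[0,0,0,0,0,0],[0,0,0,0,0,0]]'>/dev/null
python3 tgt.py 0.5274 0.1533 0.035 12.2
python3 - <<'E'
from h import *
grab('top','t3.png');grab('wrist','w3.png')
E
```

```text
clock: 8.2
tcp_pos: [0.5362, -0.1866, 0.108]
orientation: [-0.209, -3.132, -0.001]
contact_force: [0.3, 0.2, -1.2]
grip_width: 0.0232
gripper_force: 59.5
t 11.5 tcp [0.5273 0.1332 0.1092] yaw_y 11.76 tilt [-2.e-04 -1.e-04 -1.e+00] w 0.023076386703387703 59.507887959480286 j [-0.84  0.48  0.62  2.01 -0.4   0.77  0.22]
turn units tool z -0.01
tool shift units [0.98 0.21 3.71]
```

View pics/w3.png

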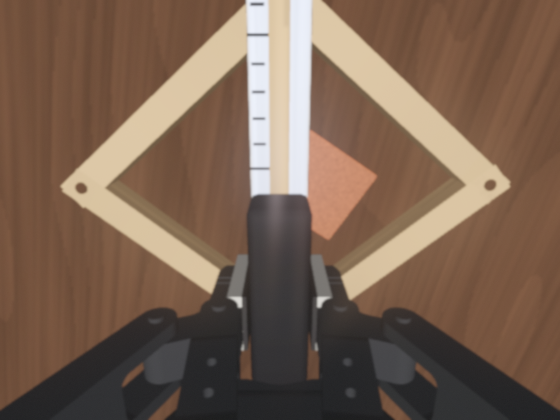

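The rule is held over the frame, along its short diagonal. The long diagonal's dowels are at (81,188) and (490,185), which I'll use to cross-check the frame's centre.

```bash
python3 - <<'E'
from h import *
f=grab('wrist')
P=[onplane(f,u,v,.022) for u,v in[(81,188),(490,185)]];d=P[0]-P[1]
print(P,np.linalg.norm(d),np.degrees(np.arctan2(d[1],d[0])),(P[0]+P[1])/2)
# held rule axis
print([onplane(f,279,2,.11+.019-.02),onplane(f,279,190,.109)])
E
python3 tgt.py 0.5274 0.1533 0.033 12.2
```

```text
[array([0.39267507, 0.12246254, 0.022     ]), array([0.66255078, 0.18052376, 0.022     ])] 0.27605071833137346 -167.85842124166317 [0.52761293 0.15149315 0.022     ]
[array([0.50501865, 0.2400828 , 0.109     ]), array([0.51924998, 0.17136979, 0.109     ])]
t 11.65 tcp [0.5274 0.1334 0.1093] yaw_y 11.71 tilt [-1.e-04  2.e-04 -1.e+00] w 0.023038888507122383 59.50827777385712 j [-0.84  0.48  0.62  2.01 -0.4   0.77  0.22]
turn units tool z -0.011
tool shift units [0.97 0.2  3.82]
```

```bash
python3 -m crank '[[0.45,0.1,0.3,0,0,-0.01],[0.45,0.1,0.8,0,0,0],[0,0,1,0,0,0],[0,0,0.8,0,0,0],[0,0,0.4,0,0,0],[0,0,0.3,0,0,0],[0,0,0.2,0,0,0],[0,0,0.02,0,0,0],[0,0,0,0,0,0],[0,0,0,0,0,0],[0,0,0,0,0,0]]'; python3 tgt.py 0.5275 0.152 0.0318 12.1
```

```text
clock: 12.75
tcp_pos: [0.5279, 0.1522, 0.0333]
orientation: [1.975, 2.443, 0.001]
contact_force: [-1.1, -0.1, -1.7]
grip_width: 0.0229
gripper_force: 59.5
t 12.75 tcp [0.5279 0.1522 0.0333] yaw_y 12.11 tilt [ 7.e-04  5.e-04 -1.e+00] w 0.022907419443309016 59.51906740665436 j [-0.79  0.61  0.52  2.03 -0.5   0.63  0.27]
turn units tool z 0.0
tool shift units [-0.   -0.02  0.08]
```

```bash
python3 -m crank '[[0,0,0.05,0,0,0],[0,0,0.03,0,0,0],[0,0,0,0,0,0],[0,0,0,0,0,0]]'
python3 -m crank '[[0,0,0,0,0,0],[0,0,0,0,0,0],[0,0,0,0,0,0],[0,0,0,0,0,0],[0,0,0,0,0,0],[0,0,0,0,0,0],[0,0,0,0,0,0],[0,0,0,0,0,0],[0,0,0,0,0,0]]' 0.6 60
python3 - <<'E'
from h import *
grab('top','t4.png')
im=cv2.imread('pics/t4.png')[120:300,120:300];cv2.imwrite('pics/t4c.png',cv2.resize(im,(540,540),interpolation=cv2.INTER_CUBIC))
E
```

```text
clock: 13.15
tcp_pos: [0.5277, 0.1522, 0.0318]
orientation: [-1.975, -2.443, -0.001]
contact_force: [-2.5, -0.1, 5.9]
grip_width: 0.0232
gripper_force: 60.5
clock: 14.05
tcp_pos: [0.5276, 0.1521, 0.0313]
orientation: [1.975, 2.443, 0.0]
contact_force: [-0.7, 0.2, -0.3]
grip_width: 0.0511
gripper_force: 0.0
```

View pics/t4c.png

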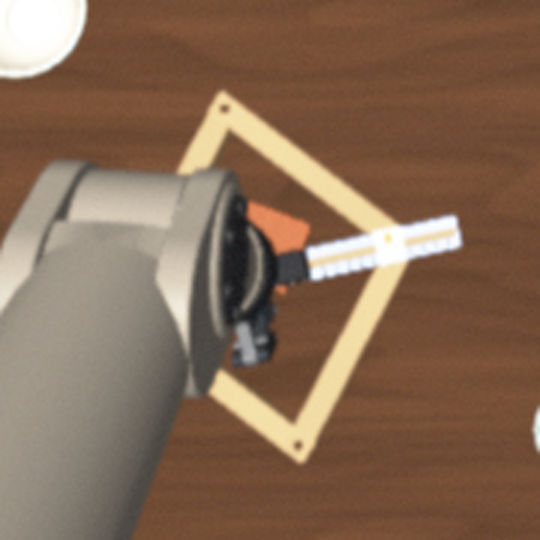

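The rule lies over the right corner, centred at crop (405,240). The frame's top corner is still at crop (222,92), so it hasn't shifted. Next I'll regrip, lift and turn 90°.

```bash
python3 -m crank '[[0,0,0,0,0,0],[0,0,0,0,0,0],[0,0,0,0,0,0],[0,0,0,0,0,0],[0,0,0,0,0,0]]' 0 60
python3 -m crank '[[0,0,-0.3,0,0,0],[0,0,-0.8,0,0,0],[0,0,-0.9,0,0,0],[0,0,-0.5,0,0,-0.1],[0,0,0,0,0,-0.15],[0,0,0,0,0,-0.15],[0,0,0,0,0,-0.15],[0,0,0,0,0,-0.15],[0,0,0,0,0,-0.15],[0,0,0,0,0,-0.15],[0,0,0,0,0,-0.15],[0,0,0,0,0,-0.15]]'
python3 -m crank '[[0,0,0,0,0,-0.15],[0,0,0,0,0,-0.15],[0,0,0,0,0,-0.15],[0,0,0,0,0,-0.15],[0,0,0,0,0,-0.1],[0,0,0,0,0,0],[0,0,0,0,0,0],[0,0,0,0,0,0]]' >/dev/null
python3 tgt.py 0.5275 0.152 0.0318 102.1
python3 - <<'E'
from h import *
f=grab('wrist','w5.png')
E
```

```text
clock: 14.6
tcp_pos: [0.5278, 0.1521, 0.0315]
orientation: [1.975, 2.443, 0.001]
contact_force: [-0.9, -1.2, 3.4]
grip_width: 0.023
gripper_force: 59.4
clock: 15.8
tcp_pos: [0.5277, 0.1518, 0.0823]
orientation: [0.522, 3.097, -0.0]
contact_force: [0.1, 0.7, -1.5]
grip_width: 0.023
gripper_force: 58.9
t 16.6 tcp [0.5276 0.152  0.0816] yaw_y 102.01 tilt [ 3.e-04 -2.e-04 -1.e+00] w 0.02306534941854663 58.88091853445076 j [-0.53  0.47  0.17  1.99 -0.12  0.69  1.5 ]
turn units tool z -0.002
tool shift units [0.01 0.   2.49]
```

View pics/w5.png

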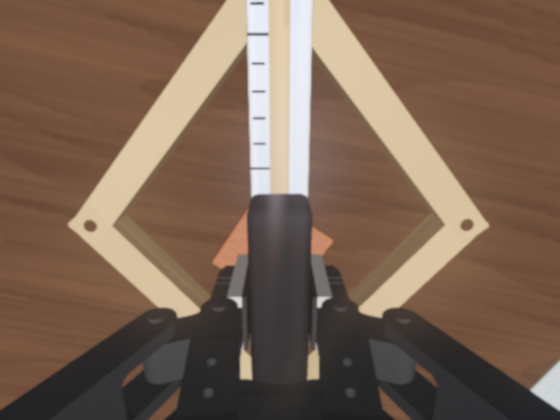

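The short-diagonal dowels at (90,226) and (467,225) straddle the rule evenly: their midpoint is column 278.5 and the rule is at 280. The rule is aligned, so I'll lower it and release.

```bash
python3 -m crank '[[0,0,0.4,0,0,0],[0,0,0.8,0,0,0],[0,0,0.6,0,0,0],[0,0,0.3,0,0,0],[0,0,0.2,0,0,0],[0,0,0.14,0,0,0],[0,0,0.05,0,0,0],[0,0,0,0,0,0],[0,0,0,0,0,0],[0,0,0,0,0,0]]'
python3 -m crank '[[0,0,0,0,0,0],[0,0,0,0,0,0],[0,0,0,0,0,0],[0,0,0,0,0,0],[0,0,0,0,0,0],[0,0,0,0,0,0],[0,0,0,0,0,0],[0,0,0,0,0,0],[0,0,0,0,0,0]]' 0.8 60
python3 -m crank '[[0,0,-0.4,0,0,0],[0,0,-0.8,0,0,0],[0,0,-1,0,0,0],[0,0,-1,0,0,0],[0,0,-1,0,0,0],[0,0,-1,0,0,0],[0,0,-1,0,0,0],[0,1,-1,0,0,0],[0,1,-0.5,0,0,0],[0,1,0,0,0,0],[0,1,0,0,0,0],[0,1,0,0,0,0]]'
python3 -m crank '[[-0.3,1,0,0,0,0],[-0.3,1,0,0,0,0],[-0.3,1,0,0,0,0],[-0.3,1,0,0,0,0],[-0.3,1,0,0,0,0],[-0.3,1,0,0,0,0],[-0.3,1,0,0,0,0],[-0.3,1,0,0,0,0],[-0.3,1,0,0,0,0],[0,0,0,0,0,0],[0,0,0,0,0,0]]'
python3 - <<'E'
from h import *
f=grab('top','t6.png')
im=cv2.imread('pics/t6.png')[120:300,120:300];cv2.imwrite('pics/t6c.png',cv2.resize(im,(540,540),interpolation=cv2.INTER_CUBIC))
E
```

```text
clock: 17.65
tcp_pos: [0.5278, 0.1521, 0.0318]
orientation: [-0.331, 3.123, 0.0]
contact_force: [-0.4, -0.5, -1.6]
grip_width: 0.0232
gripper_force: 58.9
clock: 18.55
tcp_pos: [0.5276, 0.152, 0.0315]
orientation: [0.332, -3.124, 0.0]
contact_force: [-0.0, -0.2, -0.0]
grip_width: 0.0685
gripper_force: 0.0
clock: 19.75
tcp_pos: [0.5064, 0.2505, 0.1863]
orientation: [-0.331, 3.123, 0.001]
contact_force: [0.5, -0.3, -0.2]
grip_width: 0.0681
gripper_force: 0.0
clock: 20.85
tcp_pos: [0.5216, 0.4377, 0.185]
orientation: [0.332, -3.124, 0.001]
contact_force: [-0.1, -0.2, 1.1]
grip_width: 0.0682
gripper_force: 0.0
```

View pics/t6c.png

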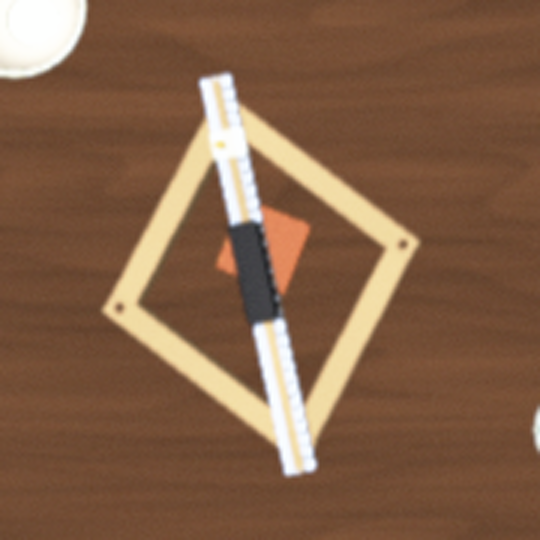

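The rule lies across both long-diagonal corners: its centre line is within a few crop pixels (about 2 mm) of the earlier dowel positions at (223,108) and (298,445). The frame hasn't moved.

```bash
python3 -c "
from bench import r
print(r.hand_in())"
```

```text
the job is handed in; nothing more can be done
None
```

The rule was laid along the shorter diagonal, then left released, grip side up, along the longer one about 2 mm off the corner centres; the frame did not visibly move, and the job was handed in at about 21 s, with no verdict returned.

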